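# Tip the sample case shut and lock its plunger

## Task

The grey sample case stands open. Leave the case where it stands: tip its lid gently over past upright and let go so that it swings shut by its own weight, then press the black plunger on the lid fully home, gently, to lock it. Do not disturb the bottles and the timer standing about, and take the hand away.

Things in the scene. Friction and masses are not known exactly. Their poses are not given: they have to be found in the camera images.
- case: Loose grey plastic case, 2 kg, 120 (x) x 190 (y) x 75 mm, holding small bottles; origin at the centre of its underside, its x axis points from the plunger side to the hinge side (to the robot's right, within 0.35 rad), its y axis away from the robot, z up. It slides if it is shoved hard.
- hinge_mid (a point): Middle of the lid's hinge axis, which runs along the case's y axis at the upper rim of its right-hand side: at (63, 0, 75) mm in the case frame.
- lid_edge (a point): Middle of the lid's free edge on its outer face, 123 mm from the hinge axis. The lid is a plate 6 mm thick and 190 mm wide; the outer face is up when it is shut and looks to the right when it stands open.
- case_lid (a joint): Lid angle (rad): 0 shut, 1.57 upright, 2.0 fully open at its stop, leaning to the right, away from the case; starts at 1.62 to 1.74. The stiff hinge holds the lid (about 0.3 kg) near upright; pushed some 0.25 to 0.6 rad past upright (to about 1.3 to 1.0) its weight takes over and it swings down in 1 to 2 s. Pushing takes 1 to 3 N; over 10 N harms the hinge.
- plunger_foot (a point): Point on the lid's outer face, mid width, 100 mm from the hinge axis, where the black plunger stands (face 81 mm above the bench with the lid shut). The plunger's 26 mm collar is screwed in to a depth that differs each time and is not measured: the flat rubber cap's top (20 mm across; gives 1 mm per 8 N) is 16 to 30 mm off the face when out, 6 mm less when home.
- plunger (a joint): Plunger travel (m): 0 out, 0.006 fully home at a hard stop; it starts between 0 and 0.001. It moves straight into its collar with a steady resistance of 5 to 7 N, and stays where it is left. More than 16 N on it cracks the lid. While the lid stands open it sticks out to the right: push the lid well to one side of it, so as not to press it.
- bottle_l: Loose white bottle, 36 mm across, 62 mm tall, upright, close to the left of the case; origin at the centre of its underside.
- bottle_r: Loose white bottle, 52 mm across, 85 mm tall, upright, beyond the far end of the case; origin at the centre of its underside.
- timer: Loose bench timer, 62 x 62 x 18 mm, lying to the right of the case; origin at the centre of its underside.
Things that resemble listed ones, but are neither listed nor needed, are in the scene too. There is more than one size of the bottle_l; the one meant has the size given above.

How it is judged:
By the outcome, as a careful person would: the job done as asked, in the order asked, and still so for the second after the job is handed in, with the robot touching nothing.
It also fails if it takes over 40 s, if anything falls off the work surface, if the arm or the gripper's body presses on something with over 40 N, if the wrist force passes 120 N, or if a joint passes its speed limit or range.

## Robot

A 6-joint arm with a two-finger parallel gripper is mounted at the origin on a cart in front of the work surface, level with it; the furniture and walls round the work are solid. World frame = base frame: x ahead of the robot, y to its left, z up, the work surface at z = 0. Lengths are in m, angles in rad, forces in N, time in s.
With the tool pointing down it reaches from about 0.35 to 0.775 m from the base axis. Payload 7.3 kg.
Tool frame: the origin (TCP) lies at the centre of the arm's flange, where the gripper is bolted on; the fingertips stand 178 mm ahead of it and the grasp point (between the pads) lies 159 mm ahead of it (tip_extent is the distance from the TCP to the fingertips, in m); z points along the fingers, y is the line along which they close (so a half turn about z gives the same grasp; the last joint's range is limited). The gripper opens to 92 mm and grips with 3 to 60 N. Pads are 19 mm wide; open, the fingers measure 130 mm over their backs; the gripper's body (75 mm by 190 mm) begins 47 mm behind the grasp point.
Start: joints at [1.037, 0.342, 1.524, -0, 1.275, -0.146], TCP at [0.199, 0.486, 0.405] pointing down, gripper open.
Joint ranges: [-2.53, 2.53], [-0.77, 2.02], [0.04, 2.7], [-1, 4.14], [0.28, 2.66], [-3.11, 3.11]. Speed limits (rad/s): [2.57, 2.57, 3.14, 3.14, 3.14, 3.14].

## Interface

Orientations are given as [roll, pitch, yaw] about the fixed x, y, z axes, in that order (R = Rz(yaw) Ry(pitch) Rx(roll)).
In Python, from cell import * gives the robot as it stands.
- The arm moves only by the tool arm_command, never from a script. Its arguments are lists of equal length, an entry for each row: "xyz": the shift along the world's x, y, z in mm, a list of three; "spin": the turn about the world's z in degrees. In form: {"xyz": [[tx, ty, tz], ...], "spin": [spin, ...]}. A call has 1 to 20 rows; each row shifts and turns the commanded pose from where the row before left it; what a row does not reach is not made up. A row lasts 1/10 s, in which the tool goes at most 50 mm and 8.59 degrees, less where a joint would pass 70% of its speed; a pose out of reach is approached as far as the arm can. A call with a gripper value outside its range is refused whole. "jaw" is the opening, from -1 (shut) to 1 (fully open), set as the call begins (left out, the last holds). The fingers move at their own pace and stop on an object; "squeeze" is the grip in N (left out, the last holds). Time passes only in rows, so rows that do not move let the fingers close. It gives the time, the measured TCP pose, the force, the opening and the grip force at its end, in the units of the state.
- observe(): the state, without advancing time (a new reading comes with each control period).
- read_camera(name): name is "side" or "top"; returns a dict with "img" (480x640x3 uint8, red, green, blue), "depth" (480x640 float32, m along the optical axis (not along the pixel's ray), 0 where there is no reading), "fx", "fy", "cx", "cy" (pixels), "dist_coeffs" ([k1, k2, p1, p2, k3] as OpenCV has them; the pictures are not rectified), "world_from_camera" (4x4, takes a point from camera to world coordinates). Camera axes: x right, y up, looking along -z (the intrinsics and any distortion apply to the point x, -y, -z); pixel columns grow to the right and rows downward; lengths in m; the calibration is good to about 2 mm. A picture is of the moment at which its call begins.
- hand_in(): hands the job in; it is judged then, once.
The state is a dict: "time": time; "qpos": joint angles; "qvel": joint speeds; "joint_efforts": joint torques, N m; "tool_pos": TCP position; "tool_rot": TCP orientation; "contact_force": force on the tool from outside, world axes, zero at the start; "torque": the same for the moment, N m; "opening": finger opening in m; "grip_force": force on a finger pad.
Only numpy, scipy, OpenCV 4.12 (cv2) and the standard library are available. Lean on these libraries where they do the work, as an engineer would, in place of code of your own. Each camera call takes 0.05 s, during which the arm holds its last target. There are 200 camera calls.

## Working session

There is one attempt and no reset: what is moved stays moved. The work goes in short steps, Python scripts to look and compute and a tool call to move; the robot and the scene stay as the last step left them, time stands still between calls to the robot, and variables do not carry over. Pictures are saved under pics/ and viewed, at most 10 in all, crops included, and the job is handed in when it is done.

Besides the shell and the picture viewer there is one more tool, called after "Emit:" in YAML: its name, and indented under it one key for each argument. arm_command: Moves the arm, as the interface text tells. Its arguments: {"type":"object","properties":{"xyz":{"type":"array","items":{"type":"array","items":{"type":"number"}}},"spin":{"type":"array","items":{"type":"number"}},"jaw":{"type":"number"},"squeeze":{"type":"number"}},"required":["xyz","spin"]}

```bash
mkdir -p pics; ls
cat > h.py <<'E'
from cell import *
import numpy as np, cv2
def snap(n,f=None):
    c=read_camera(n)
    if f: cv2.imwrite('pics/'+f,c['img'][:,:,::-1])
    np.savez(n+'.npz',**c)
    return c
def pts(c):
    # world point per pixel from depth
    K=np.array([[c['fx'],0,c['cx']],[0,c['fy'],c['cy']],[0,0,1.]])
    v,u=np.mgrid[0:480,0:640]
    p=cv2.undistortPoints(np.stack([u,v],-1).reshape(-1,1,2).astype(float),K,np.array(c['dist_coeffs'],float)).reshape(480,640,2)
    d=c['depth']
    P=np.stack([p[...,0]*d,-p[...,1]*d,-d,np.ones_like(d)],-1)@np.array(c['world_from_camera']).T
    return P[...,:3]
E
python3 - <<'E'
from h import *
for n in('top','side'):
    c=snap(n,n+'0.png'); print(n,np.round(c['world_from_camera'],3),c['fx'],c['dist_coeffs'])
print(observe())
E
```

```text
pics
top [[-0.002  0.99  -0.143  0.434]
 [-1.    -0.004 -0.011 -0.182]
 [-0.012  0.143  0.99   0.918]
 [ 0.     0.     0.     1.   ]] 446.4007222024842 [-0.05132529  0.          0.          0.          0.        ]
side [[-0.975 -0.144  0.171  0.727]
 [ 0.223 -0.594  0.773  0.507]
 [-0.01   0.792  0.611  0.618]
 [ 0.     0.     0.     1.   ]] 515.2756580579459 [-0.1185128  0.         0.         0.         0.       ]
{'time': 0.1, 'qpos': array([ 1.03703517e+00,  3.42656119e-01,  1.52492784e+00, -4.52015365e-05,
        1.27537909e+00, -1.46034815e-01]), 'qvel': array([ 1.41848008e-03, -3.85757605e-03, -3.38907707e-03,  3.32363520e-04,
        9.57425492e-04,  7.09724944e-05]), 'joint_efforts': array([ 9.05940869e-04, -4.32004809e+01, -2.44694424e+01,  7.18954951e-02,
        5.26627118e-02, -7.40117343e-05]), 'tool_pos': array([0.19843496, 0.48592513, 0.40411047]), 'tool_rot': array([-3.14023055e+00, -1.56649681e-04,  2.75387939e+00]), 'contact_force': array([ 0.3968706 , -0.32203436,  0.39756495]), 'torque': array([-0.00060496,  0.01691088, -0.02941575]), 'grip_force': 0.0, 'opening': 0.09181024240733468}
```

View pics/top0.png

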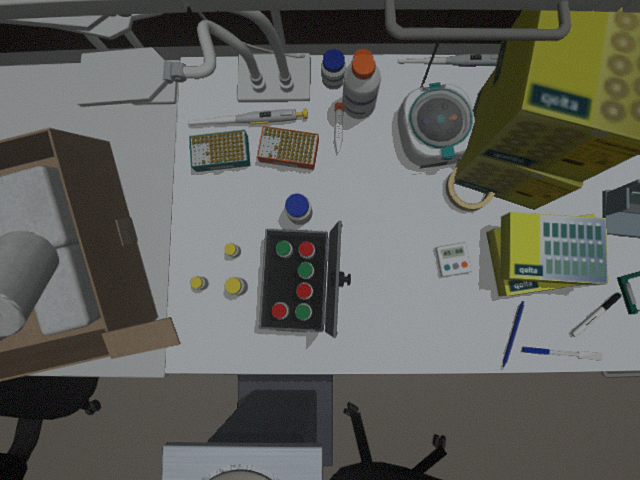

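View pics/side0.png

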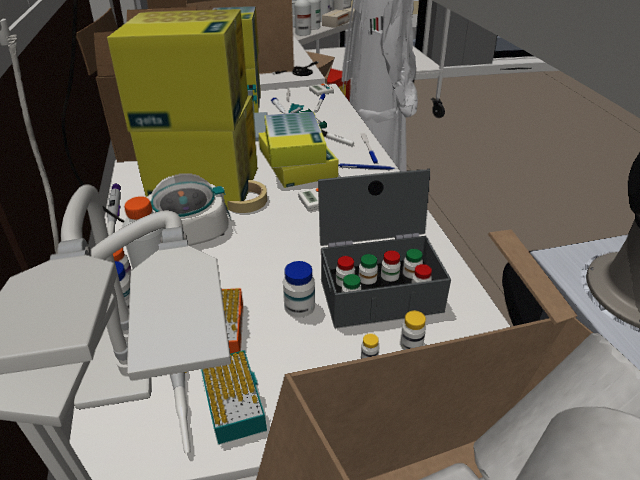

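Top view: the open case is at about (295,280), its lid edge runs along x≈335 and its plunger is at (346,280). Candidates for bottle_l are the yellow caps at (234,286), (231,250) and (197,283). The largest and nearest to the case, (234,286), fits the description. bottle_r is at (297,208) and the timer at (454,260). The blue-capped bottle at (333,67) is a lookalike.

Run:
```python
from h import *
c=dict(np.load('top.npz')); P=pts(c)
np.set_printoptions(suppress=True,precision=3)
img=c['img'][200:360,180:380]; cv2.imwrite('pics/crop.png',cv2.resize(img,None,fx=3.7,fy=3.7,interpolation=cv2.INTER_CUBIC)[:,:,::-1])
for n,(u,v) in dict(yb=(234,286),y2=(231,250),y3=(197,283),br=(297,208),timer=(454,260)).items(): print(n,P[v,u])
# lid/case region
R=P[200:360,250:365].reshape(-1,3)
# case rim/lid: grey
z=R[:,2]
lid=R[(z>0.095)&(R[:,1]<-0.12)]
print('lid n',len(lid),lid.min(0),lid.max(0))
for v in range(222,338,6):
    row=P[v,318:360]; k=np.argmax(row[:,2]); print(v,318+k,row[k], 'plunger' if 268<v<292 else '')
for v in(274,277,280,283,286):
    print(v,[tuple(np.round(P[v,u],3)) for u in range(336,356,2)])
s=dict(np.load('side.npz')); Q=pts(s)
for (u,v) in [(322,180),(427,172),(322,240),(425,230),(375,187),(400,200),(345,200),(350,235),(410,215)]: print('side',u,v,Q[v,u])
m=Q[175:240,322:428].reshape(-1,3); m=m[(m[:,2]>0.09)&(m[:,2]<0.25)&(m[:,0]<0.6)]
cen=np.median(m,0); 
for _ in range(3):
    U,S,V=np.linalg.svd(m-m.mean(0),full_matrices=False); n=V[2]; d=(m-m.mean(0))@n; mm=abs(d)<0.004; m=m[mm]
print('plane',m.mean(0),n,len(m),m.min(0),m.max(0))
```

```text
yb [0.464 0.008 0.058]
y2 [0.535 0.019 0.046]
y3 [0.47  0.084 0.046]
br [ 0.611 -0.114  0.082]
timer [ 0.517 -0.429  0.015]
lid n 1412 [ 0.378 -0.211  0.095] [ 0.565 -0.17   0.918]
222 324 [ 0.434 -0.182  0.918] 
228 340 [ 0.553 -0.194  0.197] 
234 339 [ 0.543 -0.193  0.197] 
240 338 [ 0.533 -0.191  0.196] 
246 322 [ 0.434 -0.182  0.918] 
252 339 [ 0.514 -0.192  0.197] 
258 337 [ 0.504 -0.189  0.199] 
264 339 [ 0.494 -0.192  0.196] 
270 338 [ 0.484 -0.191  0.197] plunger
276 337 [ 0.475 -0.189  0.196] plunger
282 319 [ 0.434 -0.182  0.918] plunger
288 336 [ 0.455 -0.187  0.197] plunger
294 335 [ 0.446 -0.186  0.197] 
300 337 [ 0.436 -0.189  0.197] 
306 336 [ 0.427 -0.187  0.195] 
312 337 [ 0.417 -0.189  0.196] 
318 334 [ 0.408 -0.184  0.197] 
324 335 [ 0.398 -0.185  0.197] 
330 333 [ 0.389 -0.182  0.197] 
336 335 [ 0.38  -0.185  0.198] 
274 [(np.float64(0.478), np.float64(-0.187), np.float64(0.197)), (np.float64(0.478), np.float64(-0.191), np.float64(0.196)), (np.float64(0.479), np.float64(-0.194), np.float64(0.182)), (np.float64(0.479), np.float64(-0.197), np.float64(0.182)), (np.fl
[... 2497 characters left out ...]
float64(-0.209), np.float64(0.001)), (np.float64(0.465), np.float64(-0.213), np.float64(0.001)), (np.float64(0.465), np.float64(-0.217), np.float64(-0.0)), (np.float64(0.465), np.float64(-0.221), np.float64(0.002)), (np.float64(0.465), np.float64(-0.226), np.float64(-0.002))]
side 322 180 [ 0.56  -0.189  0.198]
side 427 172 [ 0.383 -0.18   0.194]
side 322 240 [ 0.563 -0.176  0.087]
side 425 230 [ 0.378 -0.166  0.084]
side 375 187 [ 0.474 -0.178  0.179]
side 400 200 [ 0.427 -0.177  0.147]
side 345 200 [ 0.522 -0.184  0.157]
side 350 235 [ 0.515 -0.172  0.092]
side 410 215 [ 0.408 -0.171  0.118]
plane [ 0.474 -0.178  0.144] [0.051 0.991 0.128] 5970 [ 0.377 -0.192  0.09 ] [ 0.564 -0.164  0.2  ]
```

View pics/crop.png

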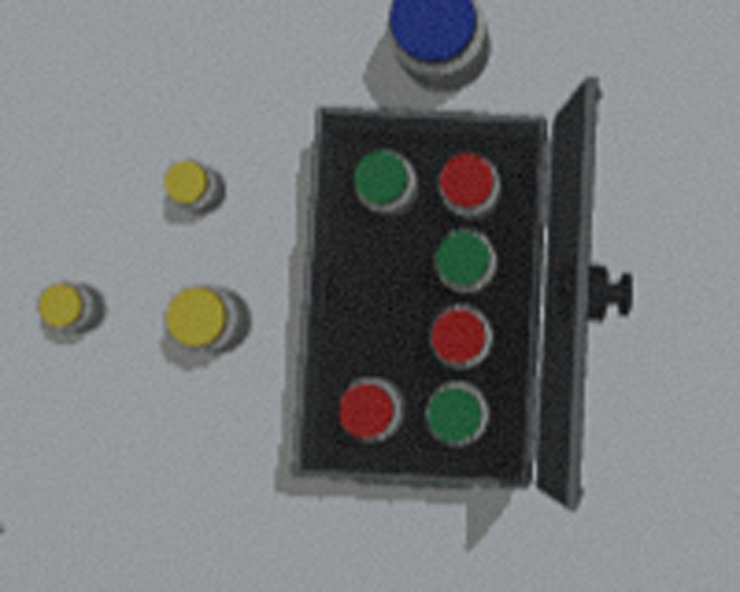

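The crop confirms the choice: the large yellow cap at z 58 mm is bottle_l. The lid leans about 0.13 rad past upright, the plunger is at x≈0.474 and its cap stands about 23 mm off the face. I'll push at x≈0.415, well to one side of the plunger, with the jaws closed.

Run:
```python
from h import *
for n in('top','side'):
    c=dict(np.load(n+'.npz')); P=pts(c)[c['depth']>0]
    for y0 in np.arange(-0.5,0.65,0.1):
        m=(abs(P[:,1]-y0)<.05)&(P[:,0]>.1)&(P[:,0]<.58)&(P[:,2]<.8); print(n,round(y0,1),m.sum(),np.round(np.percentile(P[m,2],99.5),3) if m.sum() else '')
```

```text
top -0.5 8501 0.099
top -0.4 7333 0.019
top -0.3 7300 0.003
top -0.2 7658 0.197
top -0.1 10659 0.076
top -0.0 10304 0.075
top 0.1 11246 0.243
top 0.2 11026 0.252
top 0.3 11880 0.304
top 0.4 2779 0.225
top 0.5 1656 0.071
top 0.6 1648 -0.329
side -0.5 3254 0.102
side -0.4 863 0.02
side -0.3 969 0.005
side -0.2 10102 0.199
side -0.1 7003 0.077
side -0.0 9943 0.076
side 0.1 2803 0.247
side 0.2 18026 0.255
side 0.3 9975 0.322
side 0.4 7542 0.347
side 0.5 0 
side 0.6 0
```

Emit:
arm_command:
  xyz:
    - [0,0,20]
    - [0,0,30]
    - [10,0,30]
    - [20,-5,15]
    - [30,-10,5]
    - [30,-15,0]
    - [30,-15,0]
    - [30,-20,0]
    - [30,-20,0]
    - [30,-20,0]
  spin: [0,0,2,2,2,2,3,3,3,3]
  jaw: -1
  squeeze: 5

```text
time: 1.1
tool_pos: [0.4096, 0.3801, 0.5043]
tool_rot: [-3.141, -0.001, 3.105]
contact_force: [0.1, 0.7, -0.2]
opening: 0.0163
grip_force: 0.0
```

The box contents reach about 0.35 m, so I'll lift before crossing.

Emit:
arm_command:
  xyz:
    - [0,0,30]
    - [0,0,35]
    - [0,-10,25]
    - [0,-25,5]
    - [0,-35,0]
    - [0,-40,0]
    - [0,-45,0]
    - [0,-45,0]
    - [0,-45,0]
    - [0,-45,0]
    - [0,-45,0]
    - [0,-45,0]
    - [0,-45,0]
    - [0,-45,0]
    - [0,-45,0]
    - [0,-45,0]
    - [5,-45,0]
    - [0,-40,0]
    - [0,-20,0]
    - [0,-10,0]
  spin: [0,0,0,0,0,0,0,0,0,0,0,0,0,0,0,0,0,0,0,0]

```text
time: 3.1
tool_pos: [0.4134, -0.296, 0.5986]
tool_rot: [3.14, -0.002, 3.101]
contact_force: [0.9, 0.7, -0.6]
opening: 0.0007
grip_force: 0.0
```

Emit:
arm_command:
  xyz:
    - [0,0,-20]
    - [0,0,-35]
    - [0,0,-40]
    - [0,0,-40]
    - [0,0,-40]
    - [0,0,-35]
    - [0,5,-20]
    - [0,10,-12]
    - [0,10,-6]
    - [0,10,-3]
    - [0,0,0]
    - [0,0,0]
  spin: [0,0,0,0,0,0,0,0,0,0,0,0]

```text
time: 4.3
tool_pos: [0.4138, -0.2588, 0.3497]
tool_rot: [-3.14, 0.001, 3.104]
contact_force: [0.8, -0.4, 0.5]
opening: 0.0003
grip_force: 0.0
```

Run:
```python
from h import *
o=observe(); print(o['time'],o['tool_pos'],o['contact_force'])
snap('side','side1.png')
```

```text
4.3 [ 0.41381103 -0.25878103  0.34965522] [ 0.80211614 -0.36886463  0.51227391]
```

View pics/side1.png

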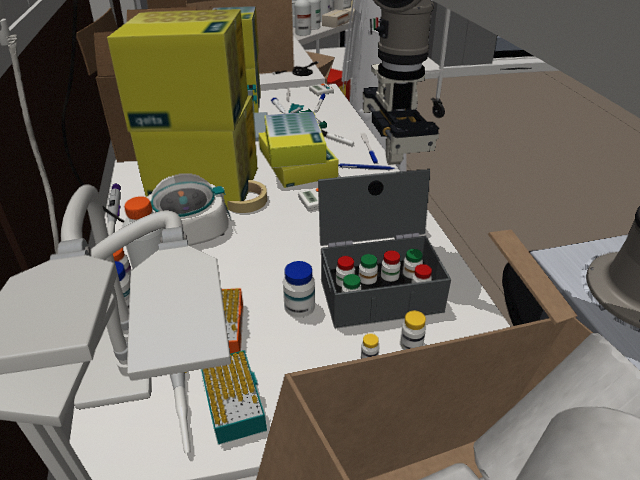

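The fingers stand behind the lid at about (400,160), off to the right of the plunger's spot at (376,187). Nothing has been disturbed, so I'll start pushing.

Emit:
arm_command:
  xyz:
    - [0,8,0]
    - [0,8,0]
    - [0,6,0]
    - [0,4,0]
    - [0,3,0]
    - [0,3,0]
    - [0,3,0]
    - [0,3,0]
    - [0,3,0]
    - [0,3,0]
    - [0,3,0]
    - [0,3,0]
    - [0,3,0]
    - [0,3,0]
  spin: [0,0,0,0,0,0,0,0,0,0,0,0,0,0]

```text
time: 5.75
tool_pos: [0.4136, -0.2029, 0.3489]
tool_rot: [-3.141, 0.001, 3.103]
contact_force: [-0.7, -0.5, 1.5]
opening: 0.0002
grip_force: 0.6
```

Emit:
arm_command:
  xyz:
    - [0,3,0]
    - [0,3,0]
    - [0,3,0]
    - [0,3,0]
    - [0,3,0]
    - [0,3,0]
    - [0,3,0]
    - [0,3,0]
  spin: [0,0,0,0,0,0,0,0]

```text
time: 6.55
tool_pos: [0.4135, -0.1787, 0.3487]
tool_rot: [3.141, -0.0, 3.103]
contact_force: [0.5, -0.9, -0.5]
opening: 0.0002
grip_force: 0.4
```

```bash
cat > lid.py <<'E'
from h import *
import sys
s=snap('side',sys.argv[1] if len(sys.argv)>1 else None); Q=pts(s)[150:260,315:440].reshape(-1,3)
m=Q[(Q[:,0]>.49)&(Q[:,0]<.555)&(Q[:,2]>.095)&(Q[:,2]<.205)&(Q[:,1]>-.2)&(Q[:,1]<-.03)]
print(len(m))
if len(m)>50:
    for _ in range(3):
        V=np.linalg.svd(m-m.mean(0),full_matrices=False)[2]; n=V[2]*np.sign(V[2][1]); m=m[abs((m-m.mean(0))@n)<.005]
    print(n,'angle',np.pi/2+np.arctan2(n[2],n[1]))
o=observe(); print(o['time'],o['tool_pos'],o['contact_force'])
E
python3 lid.py
```

```text
1952
[ 0.0512087   0.99301907 -0.10625816] angle 1.4641967929794484
6.6 [ 0.41340934 -0.17834771  0.34863335] [ 0.12196711 -0.52414063  0.17865028]
```

Emit:
arm_command:
  xyz:
    - [0,3,0]
    - [0,3,0]
    - [0,3,0]
    - [0,3,0]
    - [0,3,0]
    - [0,3,0]
    - [0,3,0]
  spin: [0,0,0,0,0,0,0]

```text
time: 7.3
tool_pos: [0.4135, -0.1577, 0.3487]
tool_rot: [3.141, -0.0, 3.103]
contact_force: [-0.0, -0.4, -0.2]
opening: 0.0005
grip_force: 0.2
```

```bash
python3 lid.py
```

```text
1645
[ 0.04787404  0.95657266 -0.28753578] angle 1.2787987138363317
7.35 [ 0.41343457 -0.15737028  0.34871329] [-0.7481585  -0.24900463  0.2859575 ]
```

Emit:
arm_command:
  xyz:
    - [0,3,0]
    - [0,3,0]
    - [0,3,0]
    - [0,3,0]
  spin: [0,0,0,0]

```text
time: 7.75
tool_pos: [0.4135, -0.1457, 0.3487]
tool_rot: [3.141, -0.0, 3.103]
contact_force: [0.4, 0.2, -1.0]
opening: 0.0008
grip_force: 0.1
```

```bash
python3 lid.py
```

```text
1441
[ 0.04898616  0.92462828 -0.37770742] angle 1.1829869055643005
7.8 [ 0.41342502 -0.14538697  0.34870602] [ 0.33022931 -0.18263215 -1.32644086]
```

Emit:
arm_command:
  xyz:
    - [0,3,0]
    - [0,2,0]
    - [0,0,0]
    - [0,0,0]
  spin: [0,0,0,0]

```text
time: 8.2
tool_pos: [0.4135, -0.1409, 0.3488]
tool_rot: [3.141, 0.0, 3.103]
contact_force: [-0.1, -0.0, 0.3]
opening: 0.0005
grip_force: 0.0
```

```bash
python3 lid.py
```

```text
1347
[ 0.04467478  0.9082586  -0.41601741] angle 1.14127771821981
8.25 [ 0.41351305 -0.14097619  0.3487302 ] [ 0.21489989 -0.14601892  0.21885245]
```

Still held by the hinge; I'll push on a little.

Emit:
arm_command:
  xyz:
    - [0,3,0]
    - [0,3,0]
    - [0,3,0]
    - [0,0,0]
    - [0,0,0]
  spin: [0,0,0,0,0]

```text
time: 8.75
tool_pos: [0.4135, -0.1318, 0.3488]
tool_rot: [3.142, 0.0, 3.103]
contact_force: [-0.3, -0.2, 0.4]
opening: 0.0005
grip_force: 0.0
```

```bash
python3 lid.py
```

```text
1144
[ 0.04402349  0.87073098 -0.48978516] angle 1.058407753183619
8.8 [ 0.41352824 -0.13192297  0.34875878] [ 0.44258607  0.0793854  -0.1067698 ]
```

Emit:
arm_command:
  xyz:
    - [0,3,0]
    - [0,3,0]
    - [0,3,-1]
    - [0,2,-2]
    - [0,0,0]
  spin: [0,0,0,0,0]

```text
time: 9.3
tool_pos: [0.4134, -0.1206, 0.3455]
tool_rot: [3.141, -0.001, 3.103]
contact_force: [0.1, 1.3, -0.2]
opening: 0.0006
grip_force: 0.0
```

```bash
python3 lid.py
```

```text
904
[ 0.0425333   0.8218576  -0.56810299] angle 0.9659720219757173
9.35 [ 0.41347676 -0.12079192  0.34557322] [ 0.44103277  0.3650644  -0.05907754]
```

Emit:
arm_command:
  xyz:
    - [0,-3,0]
    - [0,-8,0]
    - [0,-12,0]
    - [0,-12,0]
    - [0,-8,0]
    - [0,0,0]
  spin: [0,0,0,0,0,0]

```text
time: 9.95
tool_pos: [0.4135, -0.1654, 0.3457]
tool_rot: [-3.141, 0.0, 3.101]
contact_force: [0.6, 0.3, -0.0]
opening: 0.0004
grip_force: 0.0
```

```bash
python3 lid.py side2.png
```

```text
398
[ 0.02660479  0.51220191 -0.85845291] angle 0.5379577626824135
10.0 [ 0.41341844 -0.16472817  0.34560416] [-0.27901064  0.01357644  0.24280424]
```

View pics/side2.png

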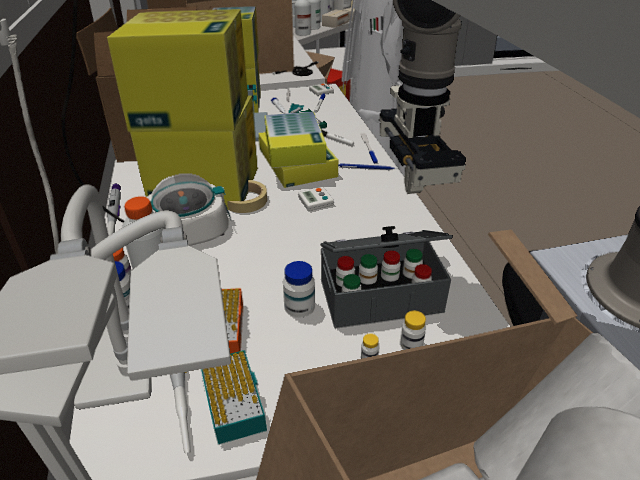

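The lid is falling freely, with its plunger at (390,235). I'll back away and let it shut.

Emit:
arm_command:
  xyz:
    - [0,-20,0]
    - [0,-30,0]
    - [0,-30,0]
    - [0,-20,0]
    - [0,-10,0]
    - [0,0,0]
    - [0,0,0]
    - [0,0,0]
    - [0,0,0]
    - [0,0,0]
    - [0,0,0]
    - [0,0,0]
  spin: [0,0,0,0,0,0,0,0,0,0,0,0]

```text
time: 11.2
tool_pos: [0.4135, -0.2738, 0.3458]
tool_rot: [3.142, 0.0, 3.103]
contact_force: [0.0, -0.1, -0.3]
opening: 0.0007
grip_force: 0.0
```

Run:
```python
from h import *
np.set_printoptions(suppress=True,precision=4)
c=snap('top'); P=pts(c)
cv2.imwrite('pics/crop2.png',cv2.resize(c['img'][200:360,230:370],None,fx=3.7,fy=3.7,interpolation=cv2.INTER_CUBIC)[:,:,::-1])
for n,(u,v) in dict(yb=(234,286),y2=(231,250),br=(297,208),timer=(454,260)).items(): print(n,P[v,u])
m=(P[...,2]>.05)&(P[...,0]>.37)&(P[...,0]<.57)&(P[...,1]<-.03)&(P[...,1]>-.19); m[:,:250]=0;m[:,345:]=0
ff=m&(P[...,2]<.086); print('lid z',np.percentile(P[ff][:,2],[1,10,50,90,99]))
A=np.c_[P[ff][:,:2],np.ones(ff.sum())]; co=np.linalg.lstsq(A,P[ff][:,2],rcond=None)[0]; print('plane',co)
r=cv2.minAreaRect(P[ff][:,:2].astype(np.float32)*1000); print('rect',r)
k=m&(P[...,2]>.092); k[:, :]&=True
q=P[k]; print('plunger',k.sum(),np.median(q,0),q.min(0),q.max(0))
t=q[q[:,2]>np.percentile(q[:,2],90)-.006]; print('cap',len(t),t.mean(0),np.median(t,0),(t.min(0)+t.max(0))/2)
s=snap('side'); Q=pts(s); kk=(Q[...,2]>.088)&(abs(Q[...,0]-.476)<.03)&(Q[...,1]>-.1)&(Q[...,1]<-.04)&(Q[...,2]<.14)
q=Q[kk]; print('side cap',len(q),q.mean(0),q.min(0),q.max(0),np.percentile(q[:,2],[50,80,90,95]))
```

```text
yb [0.4636 0.0072 0.0624]
y2 [0.5347 0.0182 0.0481]
br [ 0.6109 -0.1144  0.0839]
timer [ 0.5165 -0.4285  0.0158]
lid z [0.0763 0.0784 0.0804 0.0824 0.0844]
plane [ 0.0015 -0.      0.0796]
rect ((474.70953369140625, -111.31895446777344), (128.2525177001953, 190.9544677734375), 87.17249298095703)
plunger 2172 [ 0.3883 -0.1785  0.54  ] [ 0.37   -0.19    0.0925] [ 0.4883 -0.0586  0.9185]
cap 414 [ 0.3976 -0.1713  0.7174] [ 0.376  -0.1689  0.5852] [ 0.4019 -0.168   0.7487]
side cap 217 [ 0.4791 -0.0655  0.0971] [ 0.4645 -0.0801  0.0882] [ 0.4904 -0.055   0.1057] [0.0937 0.1035 0.1045 0.1048]
```

View pics/crop2.png

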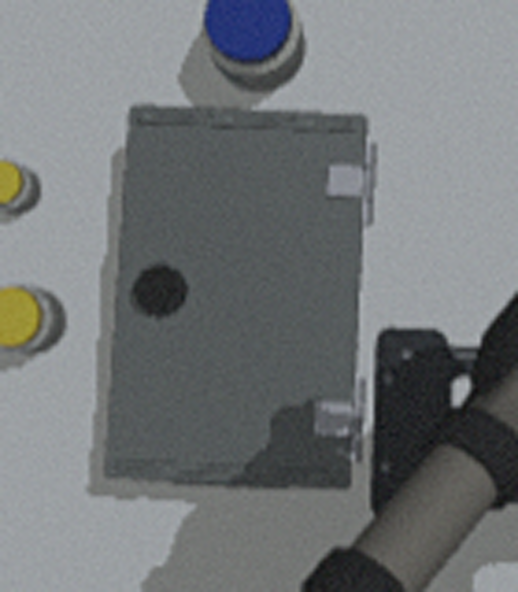

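The lid is shut. The plunger is at crop (160,291), which is full-picture pixel (273,279), and the bottles have not moved.

Run:
```python
from h import *
np.set_printoptions(suppress=True,precision=4)
for n in('top','side'):
    P=pts(dict(np.load(n+'.npz')))
    k=(np.hypot(P[...,0]-.479,P[...,1]+.067)<.025)&(P[...,2]>.1)&(P[...,2]<.12)
    q=P[k]; print(n,len(q),q.mean(0),(q.min(0)+q.max(0))/2,q.min(0),q.max(0),np.percentile(q[:,2],[20,50,80]))
```

```text
top 86 [ 0.4769 -0.071   0.102 ] [ 0.4768 -0.0709  0.1027] [ 0.4676 -0.0801  0.1001] [ 0.486  -0.0617  0.1053] [0.1007 0.1019 0.103 ]
side 96 [ 0.4781 -0.0676  0.1033] [ 0.4776 -0.0695  0.1031] [ 0.4679 -0.0801  0.1004] [ 0.4872 -0.0588  0.1057] [0.1022 0.1034 0.1045]
```

Emit:
arm_command:
  xyz:
    - [5,15,0]
    - [10,30,0]
    - [12,40,0]
    - [12,40,0]
    - [12,40,0]
    - [8,25,0]
    - [4,12,0]
    - [1,3,0]
    - [0,0,-15]
    - [0,0,-20]
    - [0,0,-12]
    - [0,0,-6]
    - [0,0,0]
    - [0,0,0]
  spin: [0,0,0,0,0,0,0,0,0,0,0,0,0,0]

```text
time: 12.7
tool_pos: [0.4776, -0.0695, 0.2932]
tool_rot: [-3.141, 0.001, 3.102]
contact_force: [-0.1, -0.3, -0.1]
opening: 0.0006
grip_force: 0.0
```

Run:
```python
from h import *
c=snap('side')
o=observe(); print(o['time'],o['tool_pos'],o['contact_force'])
cv2.imwrite('pics/crop3.png',cv2.resize(c['img'][130:330,290:490],None,fx=3,fy=3)[:,:,::-1])
```

```text
12.75 [ 0.47771137 -0.06940608  0.29338183] [0.19142506 0.43667516 0.69354456]
```

View pics/crop3.png

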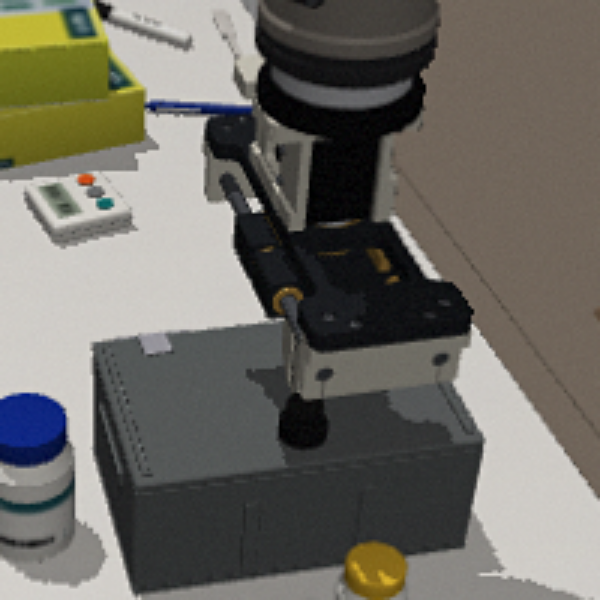

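The fingertips are above the plunger at crop (303,410). Now down gently.

Emit:
arm_command:
  xyz:
    - [0,0,-2]
    - [0,0,-2]
    - [0,0,-2]
    - [0,0,-1]
    - [0,0,-1]
    - [0,0,-1]
    - [0,0,-1]
    - [0,0,0]
    - [0,0,0]
  spin: [0,0,0,0,0,0,0,0,0]

```text
time: 13.65
tool_pos: [0.4775, -0.069, 0.2827]
tool_rot: [3.141, -0.0, 3.103]
contact_force: [-0.2, -1.0, 0.4]
opening: 0.0003
grip_force: 0.0
```

Emit:
arm_command:
  xyz:
    - [0,0,-1]
    - [0,0,-1]
    - [0,0,0]
    - [0,0,0]
  spin: [0,0,0,0]

```text
time: 14.05
tool_pos: [0.4775, -0.069, 0.2808]
tool_rot: [3.142, 0.0, 3.103]
contact_force: [-0.7, -0.4, -0.2]
opening: 0.0006
grip_force: 0.3
```

Emit:
arm_command:
  xyz:
    - [0,0,-1]
    - [0,0,0]
    - [0,0,0]
  spin: [0,0,0]

```text
time: 14.35
tool_pos: [0.4775, -0.069, 0.28]
tool_rot: [3.142, 0.0, 3.103]
contact_force: [-1.1, -0.5, 5.0]
opening: 0.0002
grip_force: 2.3
```

Emit:
arm_command:
  xyz:
    - [0,0,-1]
    - [0,0,-1]
    - [0,0,0]
    - [0,0,0]
  spin: [0,0,0,0]

```text
time: 14.75
tool_pos: [0.4775, -0.069, 0.278]
tool_rot: [-3.142, 0.0, 3.103]
contact_force: [-1.2, 0.9, 4.4]
opening: 0.0004
grip_force: 2.6
```

Emit:
arm_command:
  xyz:
    - [0,0,-1]
    - [0,0,-1]
    - [0,0,0]
    - [0,0,0]
  spin: [0,0,0,0]

```text
time: 15.15
tool_pos: [0.4775, -0.069, 0.276]
tool_rot: [-3.142, 0.0, 3.103]
contact_force: [-0.4, 0.8, 4.4]
opening: 0.0005
grip_force: 2.6
```

Emit:
arm_command:
  xyz:
    - [0,0,-0.5]
    - [0,0,0]
    - [0,0,0]
  spin: [0,0,0]

```text
time: 15.45
tool_pos: [0.4775, -0.069, 0.2756]
tool_rot: [-3.142, 0.0, 3.103]
contact_force: [-1.3, 1.0, 5.0]
opening: 0.0004
grip_force: 2.7
```

Emit:
arm_command:
  xyz:
    - [0,0,-0.5]
    - [0,0,0]
    - [0,0,0]
  spin: [0,0,0]

```text
time: 15.75
tool_pos: [0.4775, -0.069, 0.2751]
tool_rot: [-3.142, 0.0, 3.103]
contact_force: [-1.3, -0.1, 6.1]
opening: 0.0005
grip_force: 2.8
```

Emit:
arm_command:
  xyz:
    - [0,0,-0.5]
    - [0,0,0]
    - [0,0,0]
  spin: [0,0,0]

```text
time: 16.05
tool_pos: [0.4775, -0.069, 0.2746]
tool_rot: [-3.142, 0.001, 3.103]
contact_force: [-1.7, 1.0, 5.2]
opening: 0.0004
grip_force: 3.1
```

Emit:
arm_command:
  xyz:
    - [0,0,-0.5]
    - [0,0,0]
    - [0,0,0]
  spin: [0,0,0]

```text
time: 16.35
tool_pos: [0.4775, -0.069, 0.2743]
tool_rot: [-3.142, 0.001, 3.103]
contact_force: [-1.2, 0.8, 8.6]
opening: 0.0007
grip_force: 4.1
```

```bash
python3 -c "
from cell import *
o=observe(); print(o['tool_pos'],o['contact_force'],o['grip_force'])"
```

```text
[ 0.47752431 -0.06895284  0.27430622] [-1.23777437  0.81099195  8.64246493] 4.104256251594052
```

Rising: the hard stop is here. I'll press a touch more to confirm.

Emit:
arm_command:
  xyz:
    - [0,0,-0.4]
    - [0,0,0]
    - [0,0,0]
  spin: [0,0,0]

```text
time: 16.65
tool_pos: [0.4775, -0.0689, 0.2741]
tool_rot: [-3.141, 0.001, 3.103]
contact_force: [-2.9, 1.3, 10.1]
opening: 0.0003
grip_force: 4.9
```

Emit:
arm_command:
  xyz:
    - [0,0,-0.2]
    - [0,0,0]
    - [0,0,0]
  spin: [0,0,0]

```text
time: 16.95
tool_pos: [0.4775, -0.0689, 0.274]
tool_rot: [-3.141, 0.001, 3.103]
contact_force: [-3.4, 0.4, 9.3]
opening: 0.0004
grip_force: 5.3
```

Emit:
arm_command:
  xyz:
    - [0,0,1]
    - [0,0,2]
    - [0,0,5]
    - [0,0,15]
    - [0,0,30]
    - [0,0,40]
    - [0,-10,30]
    - [0,-30,15]
    - [0,-40,0]
    - [0,-40,0]
    - [0,-40,0]
    - [0,-40,0]
    - [0,-20,0]
    - [0,-5,0]
    - [0,0,0]
  spin: [0,0,0,0,0,0,0,0,0,0,0,0,0,0,0]

```text
time: 18.45
tool_pos: [0.4775, -0.2937, 0.4108]
tool_rot: [3.14, -0.001, 3.102]
contact_force: [-0.6, 0.4, 0.0]
opening: 0.001
grip_force: 0.0
```

Run:
```python
from h import *
np.set_printoptions(suppress=True,precision=4)
for n in('top','side'):
    c=snap(n,n+'9.png'); P=pts(c)
    k=(np.hypot(P[...,0]-.479,P[...,1]+.067)<.02)&(P[...,2]>.093)&(P[...,2]<.12)
    q=P[k]; print(n,len(q),np.percentile(q[:,2],[50,80,95]))
    if n=='top':
        for u,v in [(234,286),(297,208),(454,260)]: print(P[v,u])
        m=(P[...,2]>.07)&(P[...,2]<.086)&(P[...,0]>.37)&(P[...,0]<.57)&(P[...,1]<-.03)&(P[...,1]>-.19)
        print(cv2.minAreaRect(P[m][:,:2].astype(np.float32)*1000))
```

```text
top 98 [0.0963 0.0977 0.0989]
[0.4635 0.0068 0.0646]
[ 0.6108 -0.1144  0.0845]
[ 0.4642 -0.2725  0.5876]
((475.8079833984375, -111.18502807617188), (128.27976989746094, 188.61477661132812), 87.03865814208984)
side 113 [0.098  0.0988 0.0997]
```

View pics/side9.png

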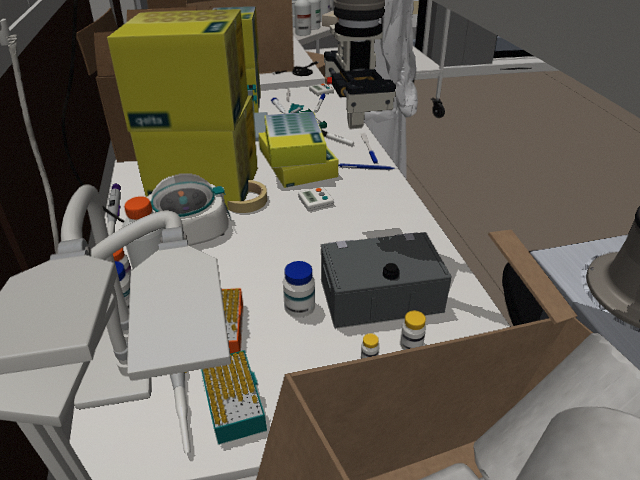

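The case is shut with its plunger at (391,271), and everything is where it stood. The cap has dropped about 5.5 mm, and the force rose from about 5 N to 10 N at the end, which shows the hard stop was reached.

```bash
python3 -c "
from cell import *
print(hand_in())"
```

```text
the job is handed in; nothing more can be done
None
```

The lid swung shut by its own weight, the plunger was pressed to its hard stop at about 10 N, the case and bottles measured in place (the timer by eye in the last picture), and the job was handed in with the hand clear.

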